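# Tip the weighed packets into the despatch box

## Robot

A 6-joint arm with a two-finger parallel gripper is mounted at the origin on the work surface. World frame = base frame: x ahead of the robot, y to its left, z up, the work surface at z = 0. Lengths are in m, angles in rad, forces in N, time in s.
With the tool pointing down it reaches from about 0.2 to 0.875 m from the base axis. Payload 3.4 kg.
Tool frame: the origin (TCP) lies midway between the tips of the shut fingers; the grasp point (between the pads) lies 19 mm behind it (grasp_offset is the distance from the TCP to the grasp point, in m); z points along the fingers, y is the line along which they close (so a half turn about z gives the same grasp; the last joint's range is limited). The gripper opens to 94 mm and grips with 3 to 60 N. Pads are 16 mm wide; open, the fingers measure 119 mm over their backs; the gripper's body (75 mm by 177 mm) begins 78 mm behind the grasp point.
Start: joints at [-1.435, 0.276, 1.505, -0, 1.361, -0.121], TCP at [0.146, -0.556, 0.205] pointing down, gripper open.
Joint ranges: [-2.89, 2.89], [-0.75, 2.08], [0.22, 2.7], [-1.18, 4.32], [0.11, 2.71], [-2.7, 2.7]. Speed limits (rad/s): [2.57, 2.57, 3.14, 3.14, 3.14, 3.14].

## Interface

Orientations are given as a unit quaternion [w, x, y, z].
In Python, from station import * gives the robot as it stands.
- The arm moves only by the shell command python3 -m crank 'ROWS' [FORCE]. ROWS is JSON, a list of rows, each an object of numbers: "tx", "ty", "tz": the shift along the tool's x, y, z in units of 50 mm (1.0 is 50 mm); "ax", "ay", "az": the turn, a rotation vector about the tool's x, y, z in units of 5 degrees (1.0 is 5 degrees); "gripper": the finger opening in mm, from 0 to 94. A call has 1 to 5 rows; each row shifts and turns the commanded pose from where the row before left it, along the tool's axes as they then stand; what a row does not reach is not made up. A row lasts 1/10 s, in which the tool goes at most 50 mm and 8.59 degrees, less where a joint would pass 70% of its speed; a pose out of reach is approached as far as the arm can. A call is refused whole if a number of a shift passes 1 or a number of a turn 1, either way. A call with a gripper value outside its range is refused whole. The fingers move at their own pace and stop on an object; FORCE is the grip in N (left out, the last holds). Time passes only in rows, so rows that do not move let the fingers close. It gives the time, the measured TCP pose, the force, the opening and the grip force at its end, in the units of the state.
- state(): the state, without advancing time (a new reading comes with each control period).
- capture(name): name is "side" or "top"; returns the picture (400x640x3 uint8, red, green, blue); there is no depth.
- camera_model(name): a dict with "fov_y" (degrees; the focal length in pixels is half the picture's height over the tangent of half this angle, whatever the lens; pixels are square), "cx", "cy" (the principal point, pixels), "k1" (the pictures are not rectified: a ray, as slopes to the right and down, at radius r is drawn at 1 + k1 r^2 times it, then the intrinsics apply), "R" (3x3) and "t" (3): a world point X has camera coordinates R X + t. Camera axes: x right, y down, z forward; pixel columns grow to the right and rows downward; lengths in m; the calibration is good to about 2 mm. A picture is of the moment at which its call begins. camera_model takes no time and is no camera call.
- job_done(): hands the job in; it is judged then, once.
The state is a dict: "time": time; "qpos": joint angles; "qvel": joint speeds; "joint_torque": joint torques, N m; "tcp_pos": TCP position; "orientation": TCP orientation; "wrist_force": force on the tool from outside, world axes, zero at the start; "torque": the same for the moment, N m; "finger_gap": finger opening in m; "finger_force": force on a finger pad.
Only numpy, scipy, OpenCV 4.12 (cv2) and the standard library are available. Lean on these libraries where they do the work, as an engineer would, in place of code of your own. Each camera call takes 0.05 s, during which the arm holds its last target. There are 200 camera calls.

## Task

The three packets in the tin scale pan have been weighed: lift the pan by its wooden handle, carry it level to the red despatch box and, low over the box, tip it slowly, just enough that all three slide gently off the open spout into it rather than shooting down it, without touching the packets with the fingers. Set the empty pan back on the scale plate as it stood, and lower the box's lid gently until it is fully shut. Leave the other things on the counter where they are.

Things in the scene. Friction and masses are not known exactly. Their poses are not given: they have to be found in the camera images.
- pan: Loose tin scoop pan on the scale, 134 (x) x 200 (y) mm, floor 4 mm thick, 0.3 kg, with three loose packets (0.27 kg in all, each 30 percent lighter to 40 percent heavier). Walls 30 mm high on three sides; the -y end is an open flat spout; over the last 80 mm the side walls narrow the clear width from 126 to 106 mm. Origin: centre of the underside, z up. Handle outside the -x wall.
- pan_handle (a point): Centre of the pan's dark wooden slab handle, at (-108, 0, +47) mm in the pan's frame: 14 mm thick (x), 90 mm long (y), 30 mm tall (z). Grip it across its thickness from above near its middle. 34 mm free between it and the pan's wall, whose top is 2 mm below the slab's underside; two thin rods 38 mm either side of the middle carry it.
- pan_lip (a point): Middle of the spout edge, upper face, at (0, -100, +4) mm in the pan's frame. Packets begin to slide over it at a tilt between 24 and 37 degrees (friction differs from run to run) and may turn and catch on the narrowing walls; up to 52 degrees and a little to-and-fro clears them.
- scale_plate (a point): Centre of the top of the scale's flat steel plate, 120 (x) x 140 (y) mm, 70 mm above the counter; axes as the scale's. The scale (black, fixed) has a dial standing 100 to 127 mm behind this point (+x), 80 mm wide, its top 145 mm above the counter. The pan starts over the plate's centre, within 5 mm and 0.05 rad of its axes.
- packet_brown: Brown carton with orange tape, 75 x 50 x 35 mm, lying across the closed end of the pan. Origin: centre of its underside.
- packet_white: White carton with red band, 45 x 70 x 30 mm, in the pan. Origin: centre of its underside.
- tub_green: Round green tub with a black band, 54 mm diameter, 36 mm tall, standing in the pan. Origin: centre of its underside.
- box: Red despatch box fixed to the counter, open on top, 200 (x) x 210 (y) mm, 120 mm tall, walls and floor 6 mm thick. Origin: centre of its underside. Its +x side carries the lid's hinge and faces away from the scale, its -x side faces the scale.
- lid (a joint): Angle of the red lid: 0 shut, 1.48 to 1.7 rad at the start (1.57 upright). Stiff hinge, about 0.29 N m: it stays where left, is pushed all the way (up to 4 N near the free edge) and rests on the rim when shut. Lid 200 mm from hinge to free edge, 210 mm wide, 8 mm thick; brass knob 35 mm high on its outer face (away from the scale while open), 30 mm from the free edge, mid-width.
- lid_hinge (a point): Middle of the hinge line of the lid, at (+100, 0, +120.5) mm in the box's frame, on the lid's inner face; the line runs along the box's y. x of this frame turns with the lid: -x points from the hinge to the free edge, z out of the outer face.
- paperweight: Blue glass dome paperweight, 76 mm diameter, 44 mm tall, behind the gap between scale and box; leave alone.
- roller: Stubby wooden parcel roller with square ends, 174 mm long, at the back; leave alone.
- ink_pad: Black ink pad, 110 x 75 x 18 mm, left of the scale; leave alone.
- date_stamp: Wooden hand stamp standing upright, 44 mm diameter, 88 mm tall, left of the scale; leave alone.
Not all that is in view belongs to the job. There is more than one size of the part that bears scale_plate; the job needs the largest.

How it is judged:
On the way, in this order (a step that is already met when the one before it is completed fails the run):
1. the pan is lifted clear of the scale, with all three packets still in it (x of packet_brown in the frame of pan between -0.065 and 0.065 m and y of packet_brown in the frame of pan between -0.1 and 0.1 m and z of packet_brown in the frame of pan between -0.005 and 0.04 m and x of packet_white in the frame of pan between -0.065 and 0.065 m and y of packet_white in the frame of pan between -0.1 and 0.1 m and z of packet_white in the frame of pan between -0.005 and 0.04 m and x of tub_green in the frame of pan between -0.065 and 0.065 m and y of tub_green in the frame of pan between -0.1 and 0.1 m and z of tub_green in the frame of pan between -0.005 and 0.04 m and z of pan in the frame of scale_plate above 0.02 m), for 0.2 s.
2. all three packets have gone into the box, its lid still open and the pan held tipped over it (x of packet_brown in the frame of box between -0.098 and 0.098 m and y of packet_brown in the frame of box between -0.103 and 0.103 m and z of packet_brown in the frame of box between 0 and 0.122 m and x of packet_white in the frame of box between -0.098 and 0.098 m and y of packet_white in the frame of box between -0.103 and 0.103 m and z of packet_white in the frame of box between 0 and 0.122 m and x of tub_green in the frame of box between -0.098 and 0.098 m and y of tub_green in the frame of box between -0.103 and 0.103 m and z of tub_green in the frame of box between 0 and 0.122 m and value of joint lid above 1 rad and angle between pan's own z axis and vertical above 0.2 rad and horizontal distance between pan_lip and box below 0.17 m), for 0.1 s.
At the end, for the whole second after the job is handed in: All three packets lie inside the box and the lid is shut (under 0.04 rad); the pan stands flat on the scale plate, centred within 25 mm, turned less than 0.2 rad from the plate's axes with its handle on the same side as at the start; packets and pan at rest (x of packet_brown in the frame of box between -0.098 and 0.098 m and y of packet_brown in the frame of box between -0.103 and 0.103 m and z of packet_brown in the frame of box between 0 and 0.122 m and x of packet_white in the frame of box between -0.098 and 0.098 m and y of packet_white in the frame of box between -0.103 and 0.103 m and z of packet_white in the frame of box between 0 and 0.122 m and x of tub_green in the frame of box between -0.098 and 0.098 m and y of tub_green in the frame of box between -0.103 and 0.103 m and z of tub_green in the frame of box between 0 and 0.122 m and value of joint lid below 0.04 rad and horizontal distance between pan and scale_plate below 0.025 m and z of pan in the frame of scale_plate between -0.004 and 0.005 m and angle between pan's own z axis and vertical below 0.06 rad and angle between the x axis of pan and the x axis of scale_plate, either way round below 0.2 rad and x of pan_handle in the frame of scale_plate below -0.05 m and linear speed of each of packet_brown, packet_white, tub_green, pan below 0.02 m/s); the robot touches nothing.
It fails at once if the fingers touch a packet (more than 1 N) (contact force between the fingers and packet_brown above 1 N or contact force between the fingers and packet_white above 1 N or contact force between the fingers and tub_green above 1 N).
It fails at once if a packet is thrown or dropped from high up (faster than 2.2 m/s) (linear speed of any of packet_brown, packet_white, tub_green above 2.2 m/s).
It fails at once if a packet shoots along the pan or is flung about (faster than 0.9 m/s while higher than 160 mm above the counter) ((linear speed of packet_brown above 0.9 m/s and height (world z) of packet_brown above 0.16 m) or (linear speed of packet_white above 0.9 m/s and height (world z) of packet_white above 0.16 m) or (linear speed of tub_green above 0.9 m/s and height (world z) of tub_green above 0.16 m)).
It fails at once if the lid is slammed (faster than 3 rad/s) (velocity of joint lid below -3 rad/s).
It fails at once if a bystander (paperweight, roller, ink pad, hand stamp) is moved by more than 20 mm (distance of any of paperweight, roller, ink_pad, date_stamp from where it was at the start of the episode above 0.02 m).
It also fails if it takes over 64 s, if anything falls off the work surface, if the arm or the gripper's body presses on something with over 40 N, if the wrist force passes 120 N, or if a joint passes its speed limit or range.

## Working session

There is one attempt and no reset: what is moved stays moved. The work goes in short steps, Python scripts to look and compute and a shell command to move; the robot and the scene stay as the last step left them, time stands still between calls to the robot, and variables do not carry over. Pictures are saved under pics/ and viewed, at most 10 in all, crops included, and the job is handed in when it is done.

```bash
mkdir -p pics; ls
python3 - <<'E'
from station import *
import cv2
for n in("side","top"):
    cv2.imwrite(f"pics/{n}0.png",capture(n)[:,:,::-1])
    c=camera_model(n);print(n,c, -c['R'].T@c['t'] if hasattr(c['R'],'T') else '')
s=state();print(s)
E
```

```text
pics
side {'fov_y': 49.800916402234066, 'cx': 320.80980499571626, 'cy': 195.08441589023053, 'k1': -0.11557251511599348, 'R': array([[ 0.9941882 , -0.10715385,  0.01038625],
       [-0.06356488, -0.66213835, -0.74668086],
       [ 0.08688686,  0.7416811 , -0.66510136]]), 't': array([-0.53289735,  0.13691644,  1.10927004])} [ 0.44212234 -0.78916899  0.8455447 ]
top {'fov_y': 52.52308733157725, 'cx': 322.1792286272882, 'cy': 200.11239385678007, 'k1': 0.019421469362690635, 'R': array([[-0.02222626, -0.99974478,  0.00404484],
       [-0.99733177,  0.02189085, -0.0696429 ],
       [ 0.06953658, -0.00558195, -0.99756379]]), 't': array([0.04604837, 0.57315546, 1.08138086])} [0.49745411 0.03952597 1.11847634]
{'time': 0.1, 'qpos': array([-1.43504610e+00,  2.76503093e-01,  1.50596726e+00, -9.03727060e-06,
        1.36071026e+00, -1.20970527e-01]), 'qvel': array([ 2.44673074e-04,  1.06547369e-04, -3.48848262e-03, -1.09869348e-04,
        4.08147240e-05,  1.58233930e-03]), 'joint_torque': array([ 1.38679101e-03, -4.05455518e+01, -2.37781513e+01,  7.03180139e-02,
        2.99371476e-02, -4.48740718e-05]), 'tcp_pos': array([ 0.14593829, -0.55565709,  0.20472324]), 'orientation': array([-7.93926101e-04,  9.91772678e-01,  1.28009079e-01, -1.02857561e-05]), 'wrist_force': array([-0.12320447, -0.64386384, -0.91974121]), 'torque': array([ 0.07750703, -0.05439206,  0.00298553]), 'finger_force': 0.0, 'finger_gap': 0.09380442988707033}
```

View pics/side0.png

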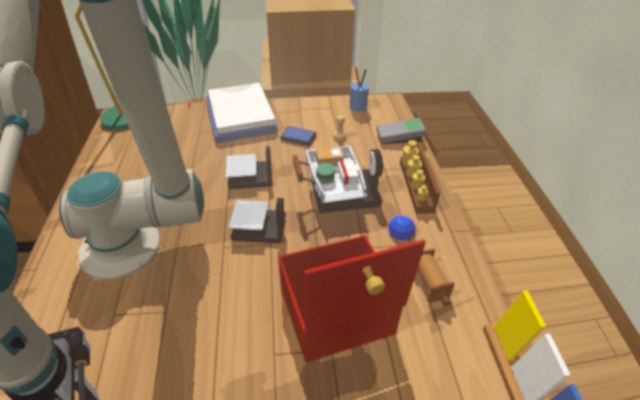

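View pics/top0.png

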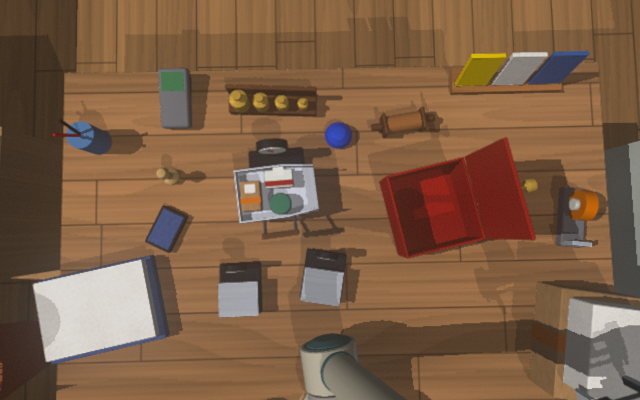

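The overview shows the pan at about (277,193) in the top view. Its spout points right (−y), and its handle points down (−x) at about (288,228). The box is at about (435,205), with its lid hinged on the right side.

Run:
```python
import cv2,numpy as np
t=cv2.imread('pics/top0.png');s=cv2.imread('pics/side0.png')
def crop(im,x0,y0,w,h,k):
    c=cv2.resize(im[y0:y0+h,x0:x0+w],None,fx=k,fy=k,interpolation=cv2.INTER_CUBIC)
    for x in range(-(-x0//10)*10,x0+w,10):
        X=int((x-x0+.5)*k);cv2.line(c,(X,0),(X,6 if x%50 else 14),(0,255,255),1)
        if x%20==0:cv2.putText(c,str(x),(X-10,22),0,.35,(0,255,255),1)
    for y in range(-(-y0//10)*10,y0+h,10):
        Y=int((y-y0+.5)*k);cv2.line(c,(0,Y),(6,Y),(0,255,255),1)
        if y%20==0: cv2.putText(c,str(y),(8,Y+4),0,.35,(0,255,255),1)
    return c
a=crop(t,228,130,100,115,5);b=crop(t,375,130,170,132,2.5)[:, :300] 
out=np.zeros((600,800,3),np.uint8);out[:575,:500]=a
cv2.imwrite('pics/c1.png',out[:575,:500])
b=crop(t,375,130,170,130,2.5);d=crop(s,265,135,150,110,2.5);e=crop(s,270,230,160,130,2.2)
out=np.zeros((600,800,3),np.uint8);out[:325,:425]=b;out[:275,425:800]=d;out[300:586,430:782]=e
cv2.imwrite('pics/c2.png',out)
```

```text
(no output)
```

View pics/c1.png

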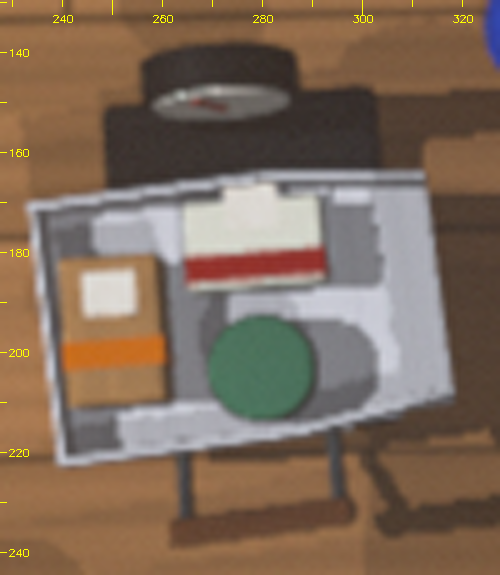

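View pics/c2.png

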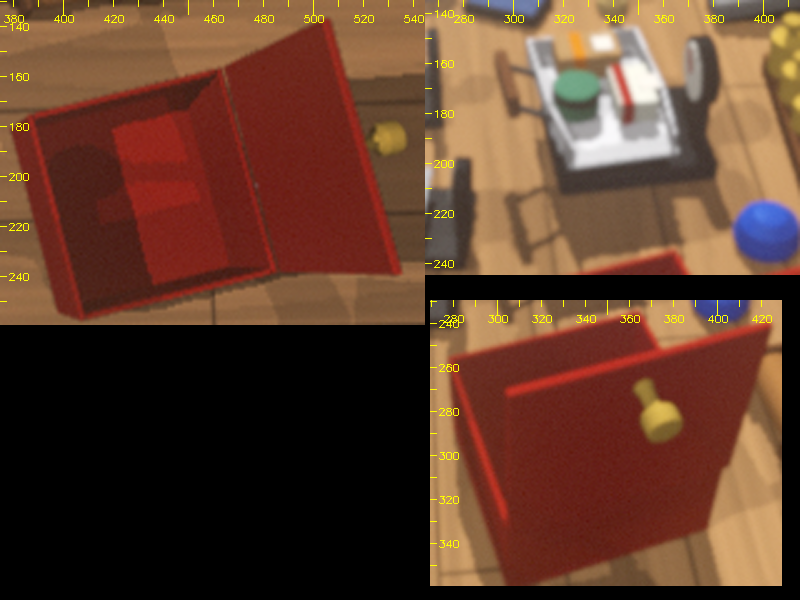

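The crops give these top-view positions:
- **Pan wall corners:** (234,170), (240,222), (312.5,165) and (318,208.5)
- **Handle slab:** from (262,236) to (298,231)
- **Box rim:** (388,177), (407,257), (463,157) and (484,239)
- **Lid free edge:** (506,138) to (535,239)

```bash
cat > cam.py <<'E'
from station import *
import numpy as np,cv2
def _p(n):
    c=camera_model(n);f=200/np.tan(np.radians(c['fov_y'])/2)
    return np.array([[f,0,c['cx']],[0,f,c['cy']],[0,0,1.]]),np.array([c['k1'],0,0,0,0.]),np.array(c['R']),np.array(c['t'])
def back(n,uv,z):
    K,d,R,t=_p(n);u=cv2.undistortPoints(np.array([uv],float).reshape(-1,1,2),K,d)[0,0]
    r=R.T@np.array([*u,1]);o=-R.T@t;return o+r*(z-o[2])/r[2]
def proj(n,P):
    K,d,R,t=_p(n);return cv2.projectPoints(np.array(P,float).reshape(-1,3),cv2.Rodrigues(R)[0],t,K,d)[0].reshape(-1,2)
E
python3 - <<'E'
from cam import *
np.set_printoptions(precision=4,suppress=True)
for n,l in dict(pan=[(234,170.5),(240,222),(312.5,165),(318,208.5)]).items():
    for p in l: print(n,back('top',p,.1))
for p in [(262.5,236),(298,231)]: print('handle',back('top',p,.132))
for p in [(388,177),(407,257),(463,157),(484,239)]: print('box',back('top',p,.12))
for p in [(280,256),(305,330)]: print('boxside',back('side',p,.12))
for p in [(506,138),(535,239)]: print('lid',back('top',p,.32))
for p in [(305,272),(423,240)]: print('lidside',back('side',p,.32))
for p in [(297,155),(306,180)]: print('hside',back('side',p,.132))
E
```

```text
pan [0.6483 0.2549 0.1   ]
pan [0.518  0.2409 0.1   ]
pan [0.6581 0.0564 0.1   ]
pan [0.5475 0.0448 0.1   ]
handle [0.4823 0.1804 0.132 ]
handle [0.4924 0.0943 0.132 ]
box [ 0.6209 -0.1305  0.12  ]
box [ 0.4231 -0.1702  0.12  ]
box [ 0.6667 -0.3183  0.12  ]
box [ 0.4629 -0.3601  0.12  ]
boxside [ 0.4265 -0.1708  0.12  ]
boxside [ 0.4661 -0.3582  0.12  ]
lid [ 0.669  -0.3336  0.32  ]
lid [ 0.4678 -0.3792  0.32  ]
lidside [ 0.4677 -0.3769  0.32  ]
lidside [ 0.6676 -0.3307  0.32  ]
hside [0.4874 0.1796 0.132 ]
hside [0.5034 0.0686 0.132 ]
```

```bash
python3 -m crank '[{"az":-1,"gripper":36},{"az":-1},{"az":-1},{"az":-1},{"az":-1}]' | tail -c 300
python3 -m crank '[{"az":-1},{"az":-1},{"az":-1},{"az":-1},{"az":-1}]' >/dev/null
python3 -m crank '[{"az":-1},{"az":-1},{"az":-1},{"az":-1},{"az":-1}]' >/dev/null
python3 -m crank '[{"az":-1},{"az":-0.26},{"tx":0.7,"ty":0.45},{"tx":0.7,"ty":0.45},{"tx":0.7,"ty":0.45}]' >/dev/null
python3 -m crank '[{"tx":0.7,"ty":0.45},{"tx":0.7,"ty":0.45},{"tx":0.7,"ty":0.45},{"tx":0.7,"ty":0.45},{"tx":0.7,"ty":0.45}]' >/dev/null
python3 -m crank '[{"tx":0.7,"ty":0.45},{"tx":0.7,"ty":0.45},{"tx":0.7,"ty":0.45},{"tx":0.7,"ty":0.45},{"tx":0.7,"ty":0.45}]' >/dev/null
python3 -m crank '[{"tx":0.7,"ty":0.45},{"tx":0.7,"ty":0.45},{"tx":0.7,"ty":0.45},{"tx":0.7,"ty":0.45},{"tx":0.5,"ty":0.2}]' >/dev/null
python3 -m crank '[{"tz":0.4},{}]'
python3 - <<'E'
from cam import *
s=state();print(s['time'],s['tcp_pos'],s['orientation'],s['qpos'],s['finger_gap'])
im=capture('side')[:,:,::-1];print(proj('side',[s['tcp_pos']]),proj('top',[s['tcp_pos']]))
im2=capture('top')[:,:,::-1]
cv2.imwrite('pics/h1.png',np.hstack([cv2.resize(im[120:240,250:400],None,fx=2.6,fy=2.6),cv2.resize(im2[130:250,225:375],None,fx=2.6,fy=2.6)]))
E
```

```text
0.1 [ 0.14593829 -0.55565709  0.20472324] [-7.93926101e-04  9.91772678e-01  1.28009079e-01 -1.02857561e-05] [-1.43504610e+00  2.76503093e-01  1.50596726e+00 -9.03727060e-06
  1.36071026e+00 -1.20970527e-01] 0.09380442988707033
[[ 95.11433619 432.23883929]] [[598.4131008  385.07661884]]invalid input
invalid input
invalid input
invalid input
invalid input
invalid input
invalid input
invalid input
```

```bash
python3 -m crank '[{"tx":0,"ty":0,"tz":0,"ax":0,"ay":0,"az":-1,"gripper":36}]'; python3 -m crank '[{"az":-1}]' 40;  python3 -m crank '[{"tx":0,"ty":0,"tz":0,"ax":0,"ay":0,"az":-1,"gripper":36}]' 40
```

```text
time: 0.3
tcp_pos: [0.146, -0.556, 0.2051]
orientation: [-0.0, 0.985, 0.172, 0.0]
wrist_force: [-1.1, 0.4, 0.7]
finger_gap: 0.0891
finger_force: 0.0
time: 0.4
tcp_pos: [0.146, -0.556, 0.2052]
orientation: [-0.0, 0.976, 0.216, 0.0]
wrist_force: [0.4, 0.4, 0.0]
finger_gap: 0.0813
finger_force: 0.0invalid input
```

```bash
python3 -m crank '[{"tx":0,"ty":0,"tz":0,"ax":0,"ay":0,"az":-1,"gripper":36},{"tx":0,"ty":0,"tz":0,"ax":0,"ay":0,"az":-1,"gripper":36},{"tx":0,"ty":0,"tz":0,"ax":0,"ay":0,"az":-1,"gripper":36},{"tx":0,"ty":0,"tz":0,"ax":0,"ay":0,"az":-1,"gripper":36},{"tx":0,"ty":0,"tz":0,"ax":0,"ay":0,"az":-1,"gripper":36}]' >/dev/null
python3 -m crank '[{"tx":0,"ty":0,"tz":0,"ax":0,"ay":0,"az":-1,"gripper":36},{"tx":0,"ty":0,"tz":0,"ax":0,"ay":0,"az":-1,"gripper":36},{"tx":0,"ty":0,"tz":0,"ax":0,"ay":0,"az":-1,"gripper":36},{"tx":0,"ty":0,"tz":0,"ax":0,"ay":0,"az":-1,"gripper":36},{"tx":0,"ty":0,"tz":0,"ax":0,"ay":0,"az":-1,"gripper":36}]' >/dev/null
python3 -m crank '[{"tx":0,"ty":0,"tz":0,"ax":0,"ay":0,"az":-1,"gripper":36},{"tx":0,"ty":0,"tz":0,"ax":0,"ay":0,"az":-1,"gripper":36},{"tx":0,"ty":0,"tz":0,"ax":0,"ay":0,"az":-1,"gripper":36},{"tx":0,"ty":0,"tz":0,"ax":0,"ay":0,"az":-1,"gripper":36},{"tx":0,"ty":0,"tz":0,"ax":0,"ay":0,"az":-0.26,"gripper":36}]'
python3 -m crank '[{"tx":0.7,"ty":0.45,"tz":0,"ax":0,"ay":0,"az":0,"gripper":36},{"tx":0.7,"ty":0.45,"tz":0,"ax":0,"ay":0,"az":0,"gripper":36},{"tx":0.7,"ty":0.45,"tz":0,"ax":0,"ay":0,"az":0,"gripper":36},{"tx":0.7,"ty":0.45,"tz":0,"ax":0,"ay":0,"az":0,"gripper":36},{"tx":0.7,"ty":0.45,"tz":0,"ax":0,"ay":0,"az":0,"gripper":36}]' >/dev/null
python3 -m crank '[{"tx":0.7,"ty":0.45,"tz":0,"ax":0,"ay":0,"az":0,"gripper":36},{"tx":0.7,"ty":0.45,"tz":0,"ax":0,"ay":0,"az":0,"gripper":36},{"tx":0.7,"ty":0.45,"tz":0,"ax":0,"ay":0,"az":0,"gripper":36},{"tx":0.7,"ty":0.45,"tz":0,"ax":0,"ay":0,"az":0,"gripper":36},{"tx":0.7,"ty":0.45,"tz":0,"ax":0,"ay":0,"az":0,"gripper":36}]' 
python3 -m crank '[{"tx":0.7,"ty":0.45,"tz":0,"ax":0,"ay":0,"az":0,"gripper":36},{"tx":0.7,"ty":0.45,"tz":0,"ax":0,"ay":0,"az":0,"gripper":36},{"tx":0.7,"ty":0.45,"tz":0,"ax":0,"ay":0,"az":0,"gripper":36},{"tx":0.7,"ty":0.45,"tz":0,"ax":0,"ay":0,"az":0,"gripper":36},{"tx":0.7,"ty":0.45,"tz":0,"ax":0,"ay":0,"az":0,"gripper":36}]' >/dev/null
python3 -m crank '[{"tx":0.7,"ty":0.45,"tz":0,"ax":0,"ay":0,"az":0,"gripper":36},{"tx":0.7,"ty":0.45,"tz":0,"ax":0,"ay":0,"az":0,"gripper":36},{"tx":0.7,"ty":0.2,"tz":0,"ax":0,"ay":0,"az":0,"gripper":36},{"tx":0.4,"ty":0,"tz":0.4,"ax":0,"ay":0,"az":0,"gripper":36},{"tx":0,"ty":0,"tz":0.4,"ax":0,"ay":0,"az":0,"gripper":36}]' >/dev/null
python3 -m crank '[{"tx":0,"ty":0,"tz":0,"ax":0,"ay":0,"az":0,"gripper":36},{"tx":0,"ty":0,"tz":0,"ax":0,"ay":0,"az":0,"gripper":36}]'
python3 - <<'E'
from cam import *
s=state();print(s['time'],s['tcp_pos'],s['orientation'],s['qpos'],s['finger_gap'])
im=capture('side')[:,:,::-1];print(proj('side',[s['tcp_pos']]),proj('top',[s['tcp_pos']]))
im2=capture('top')[:,:,::-1]
cv2.imwrite('pics/h1.png',np.hstack([cv2.resize(im[120:240,250:400],None,fx=2.6,fy=2.6),cv2.resize(im2[130:250,225:375],None,fx=2.6,fy=2.6)]))
E
```

```text
time: 1.9
tcp_pos: [0.146, -0.556, 0.2053]
orientation: [-0.0, 0.669, 0.744, 0.0]
wrist_force: [0.5, 0.2, -0.8]
finger_gap: 0.036
finger_force: 0.0
time: 2.9
tcp_pos: [0.3335, -0.183, 0.2056]
orientation: [0.0, 0.67, 0.743, 0.0]
wrist_force: [0.8, 0.2, 0.2]
finger_gap: 0.0361
finger_force: 0.0
time: 4.1
tcp_pos: [0.4682, 0.1313, 0.1655]
orientation: [-0.0, 0.669, 0.743, -0.0]
wrist_force: [1.4, -0.4, 0.2]
finger_gap: 0.0359
finger_force: 0.0
4.1 [0.46822328 0.13125842 0.16552506] [-8.27453240e-05  6.69251122e-01  7.43036240e-01 -2.74857325e-04] [ 1.30298049e-01  1.70519126e-01  1.75127774e+00 -2.46379395e-04
  1.22032118e+00  2.59873844e-02] 0.03590394323956334
[[290.64449298 155.98734476]] [[281.58253647 241.82686989]]
```

View pics/h1.png

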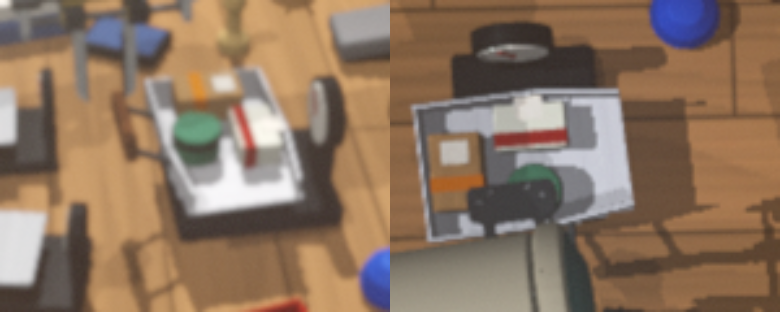

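The fingertips hang just above and short of the slab: about (290,156) in the side image, with the slab middle at about (298,169). This agrees with the estimate of (0.486, 0.138), so I'll shift across, descend and close.

```bash
python3 -m crank '[{"tx":0.1,"ty":0.37,"tz":0,"ax":0,"ay":0,"az":0,"gripper":36},{"tx":0,"ty":0,"tz":0.45,"ax":0,"ay":0,"az":0,"gripper":36},{"tx":0,"ty":0,"tz":0.45,"ax":0,"ay":0,"az":0,"gripper":36},{"tx":0,"ty":0,"tz":0.43,"ax":0,"ay":0,"az":0,"gripper":36},{"tx":0,"ty":0,"tz":0,"ax":0,"ay":0,"az":0,"gripper":36}]'
python3 -m crank '[{"tx":0,"ty":0,"tz":0,"ax":0,"ay":0,"az":0,"gripper":24},{"tx":0,"ty":0,"tz":0,"ax":0,"ay":0,"az":0,"gripper":24}]'
python3 - <<'E'
from cam import *
s=state();print(s['time'],s['tcp_pos'])
im=capture('side')[:,:,::-1]
cv2.imwrite('pics/h2.png',cv2.resize(im[125:225,265:385],None,fx=4,fy=4))
E
```

```text
time: 4.7
tcp_pos: [0.4848, 0.1374, 0.0976]
orientation: [-0.001, 0.67, 0.743, -0.002]
wrist_force: [-0.7, -0.9, 0.4]
finger_gap: 0.0361
finger_force: 0.0
time: 4.9
tcp_pos: [0.4876, 0.1382, 0.1006]
orientation: [0.001, 0.669, 0.743, 0.001]
wrist_force: [0.9, 0.5, 0.5]
finger_gap: 0.0252
finger_force: 0.0
4.9 [0.487554   0.138212   0.10056973]
```

View pics/h2.png

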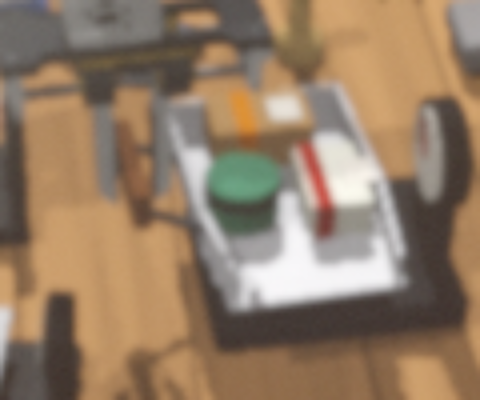

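The slab sits between the fingers with a clear gap on both sides. I'll close and lift.

```bash
python3 -m crank '[{"tx":0,"ty":0,"tz":0,"ax":0,"ay":0,"az":0,"gripper":0},{"tx":0,"ty":0,"tz":0,"ax":0,"ay":0,"az":0,"gripper":0},{"tx":0,"ty":0,"tz":0,"ax":0,"ay":0,"az":0,"gripper":0},{"tx":0,"ty":0,"tz":0,"ax":0,"ay":0,"az":0,"gripper":0}]' 60
python3 -m crank '[{"tx":0,"ty":0,"tz":-0.05,"ax":0,"ay":0,"az":0,"gripper":0},{"tx":0,"ty":0,"tz":-0.1,"ax":0,"ay":0,"az":0,"gripper":0},{"tx":0,"ty":0,"tz":-0.2,"ax":0,"ay":0,"az":0,"gripper":0},{"tx":0,"ty":0,"tz":-0.3,"ax":0,"ay":0,"az":0,"gripper":0},{"tx":0,"ty":0,"tz":-0.4,"ax":0,"ay":0,"az":0,"gripper":0}]' 60
python3 -m crank '[{"tx":0,"ty":0,"tz":-0.4,"ax":0,"ay":0,"az":0,"gripper":0},{"tx":0,"ty":0,"tz":-0.4,"ax":0,"ay":0,"az":0,"gripper":0},{"tx":0,"ty":0,"tz":-0.3,"ax":0,"ay":0,"az":0,"gripper":0},{"tx":0,"ty":0,"tz":-0.1,"ax":0,"ay":0,"az":0,"gripper":0},{"tx":0,"ty":0,"tz":0,"ax":0,"ay":0,"az":0,"gripper":0}]' 60
python3 - <<'E'
from cam import *
s=state();print(s['time'],s['tcp_pos'],s['torque'],s['qpos'])
im=capture('side')[:,:,::-1];im2=capture('top')[:,:,::-1]
cv2.imwrite('pics/h3.png',np.hstack([cv2.resize(im[60:240,250:400],None,fx=2.6,fy=2.6),cv2.resize(im2[100:280,205:355],None,fx=2.6,fy=2.6)]))
E
```

```text
time: 5.35
tcp_pos: [0.4865, 0.1383, 0.0998]
orientation: [0.0, 0.669, 0.743, 0.0]
wrist_force: [-1.7, -0.1, 5.1]
finger_gap: 0.0134
finger_force: 60.0
time: 5.85
tcp_pos: [0.4847, 0.138, 0.151]
orientation: [-0.001, 0.669, 0.743, -0.002]
wrist_force: [0.6, 0.4, -5.2]
finger_gap: 0.0137
finger_force: 60.0
time: 6.35
tcp_pos: [0.4862, 0.1383, 0.2119]
orientation: [0.0, 0.669, 0.743, 0.0]
wrist_force: [-0.1, -0.1, -6.7]
finger_gap: 0.0139
finger_force: 60.0
6.35 [0.48619877 0.13826307 0.21187465] [-0.14435177  0.45103813  0.04726541] [ 1.39444907e-01  1.66733154e-01  1.63594932e+00 -1.51223112e-04
  1.33828869e+00  3.45590676e-02]
```

View pics/h3.png

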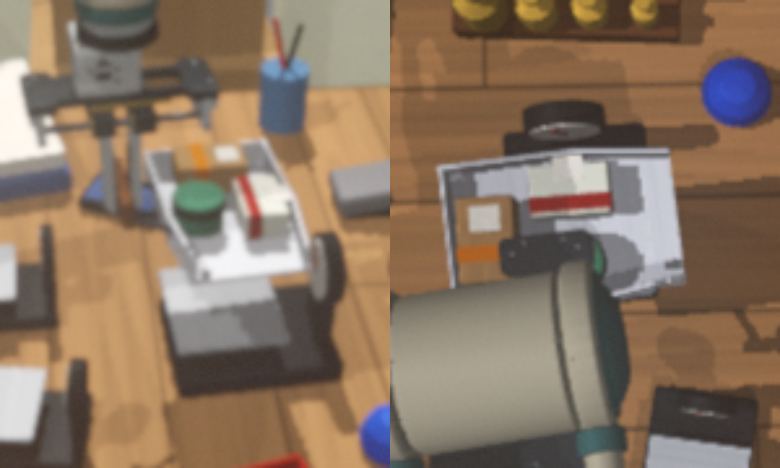

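The pan is lifted level with all three packets inside. Next I'll swing it about the handle so its axes match the box's, with the spout pointing back toward the robot side. Then I'll carry it over the box.

```bash
python3 -m crank '[{"tx":0,"ty":0,"tz":0,"ax":0,"ay":0,"az":0.3,"gripper":0},{"tx":0,"ty":0,"tz":0,"ax":0,"ay":0,"az":0.6,"gripper":0},{"tx":0,"ty":0,"tz":0,"ax":0,"ay":0,"az":0.8,"gripper":0},{"tx":0,"ty":0,"tz":0,"ax":0,"ay":0,"az":0.8,"gripper":0},{"tx":0,"ty":0,"tz":0,"ax":0,"ay":0,"az":0.8,"gripper":0}]' 60 >/dev/null
python3 -m crank '[{"tx":0,"ty":0,"tz":0,"ax":0,"ay":0,"az":0.8,"gripper":0},{"tx":0,"ty":0,"tz":0,"ax":0,"ay":0,"az":0.8,"gripper":0},{"tx":0,"ty":0,"tz":0,"ax":0,"ay":0,"az":0.8,"gripper":0},{"tx":0,"ty":0,"tz":0,"ax":0,"ay":0,"az":0.8,"gripper":0},{"tx":0,"ty":0,"tz":0,"ax":0,"ay":0,"az":0.8,"gripper":0}]' 60 >/dev/null
python3 -m crank '[{"tx":0,"ty":0,"tz":0,"ax":0,"ay":0,"az":0.8,"gripper":0},{"tx":0,"ty":0,"tz":0,"ax":0,"ay":0,"az":0.8,"gripper":0},{"tx":0,"ty":0,"tz":0,"ax":0,"ay":0,"az":0.8,"gripper":0},{"tx":0,"ty":0,"tz":0,"ax":0,"ay":0,"az":0.8,"gripper":0},{"tx":0,"ty":0,"tz":0,"ax":0,"ay":0,"az":0.8,"gripper":0}]' 60 >/dev/null
python3 -m crank '[{"tx":0,"ty":0,"tz":0,"ax":0,"ay":0,"az":0.8,"gripper":0},{"tx":0,"ty":0,"tz":0,"ax":0,"ay":0,"az":0.8,"gripper":0},{"tx":0,"ty":0,"tz":0,"ax":0,"ay":0,"az":0.8,"gripper":0},{"tx":0,"ty":0,"tz":0,"ax":0,"ay":0,"az":0.8,"gripper":0},{"tx":0,"ty":0,"tz":0,"ax":0,"ay":0,"az":0.8,"gripper":0}]' 60 >/dev/null
python3 -m crank '[{"tx":0,"ty":0,"tz":0,"ax":0,"ay":0,"az":0.8,"gripper":0},{"tx":0,"ty":0,"tz":0,"ax":0,"ay":0,"az":0.4,"gripper":0},{"tx":0,"ty":0,"tz":0,"ax":0,"ay":0,"az":0.2,"gripper":0},{"tx":0,"ty":0,"tz":0,"ax":0,"ay":0,"az":0,"gripper":0}]' 60
python3 -m crank '[{"tx":0.08,"ty":0.2,"tz":0,"ax":0,"ay":0,"az":0,"gripper":0},{"tx":0.15,"ty":0.4,"tz":0,"ax":0,"ay":0,"az":0,"gripper":0},{"tx":0.22,"ty":0.57,"tz":0,"ax":0,"ay":0,"az":0,"gripper":0},{"tx":0.22,"ty":0.57,"tz":0,"ax":0,"ay":0,"az":0,"gripper":0},{"tx":0.22,"ty":0.57,"tz":0,"ax":0,"ay":0,"az":0,"gripper":0}]' 60 >/dev/null
python3 -m crank '[{"tx":0.22,"ty":0.57,"tz":0,"ax":0,"ay":0,"az":0,"gripper":0},{"tx":0.22,"ty":0.57,"tz":0,"ax":0,"ay":0,"az":0,"gripper":0},{"tx":0.22,"ty":0.57,"tz":0,"ax":0,"ay":0,"az":0,"gripper":0},{"tx":0.22,"ty":0.57,"tz":0,"ax":0,"ay":0,"az":0,"gripper":0},{"tx":0.19,"ty":0.5,"tz":0,"ax":0,"ay":0,"az":0,"gripper":0}]' 60 >/dev/null
python3 -m crank '[{"tx":0.1,"ty":0.28,"tz":0.1,"ax":0,"ay":0,"az":0,"gripper":0},{"tx":0,"ty":0,"tz":0.3,"ax":0,"ay":0,"az":0,"gripper":0},{"tx":0,"ty":0,"tz":0.3,"ax":0,"ay":0,"az":0,"gripper":0},{"tx":0,"ty":0,"tz":0.2,"ax":0,"ay":0,"az":0,"gripper":0},{"tx":0,"ty":0,"tz":0,"ax":0,"ay":0,"az":0,"gripper":0}]' 60
python3 - <<'E'
from cam import *
s=state();print(s['time'],s['tcp_pos'],s['orientation'],s['torque'],s['qpos'])
im=capture('side')[:,:,::-1];im2=capture('top')[:,:,::-1]
cv2.imwrite('pics/h4.png',np.hstack([cv2.resize(im[140:370,250:450],None,fx=1.95,fy=1.95),cv2.resize(im2[80:310,350:550],None,fx=1.95,fy=1.95)]))
E
```

```text
time: 8.85
tcp_pos: [0.4861, 0.1385, 0.211]
orientation: [-0.0, 0.994, 0.109, -0.0]
wrist_force: [1.0, -0.6, -5.3]
finger_gap: 0.0134
finger_force: 60.0
time: 10.35
tcp_pos: [0.6432, -0.1011, 0.1641]
orientation: [-0.001, 0.994, 0.109, -0.002]
wrist_force: [-0.8, 1.0, -6.0]
finger_gap: 0.0137
finger_force: 60.0
10.35 [ 0.64318965 -0.10108514  0.16408704] [-9.49846582e-04  9.94036103e-01  1.09021393e-01 -2.37880100e-03] [0.52866605 0.1898167  0.03376213] [-2.62705971e-01  4.16117087e-01  1.39362155e+00  4.18905606e-05
  1.33697671e+00  1.08960278e+00]
```

View pics/h4.png

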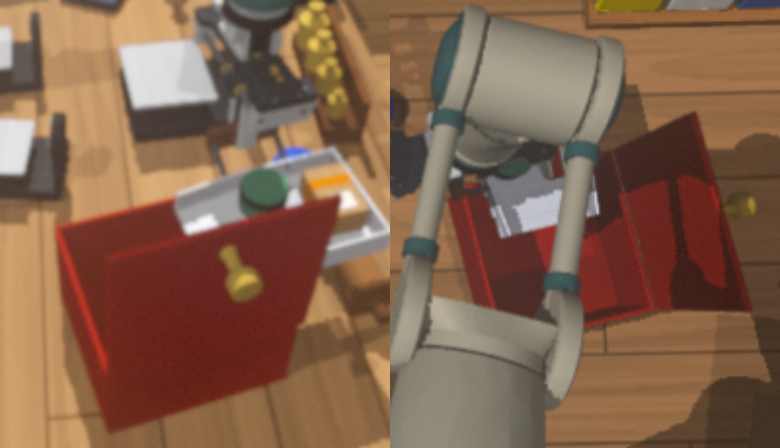

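The pan is level over the box, with its spout edge near the top-view middle of the box at about (431,195). It clears the lid. I'll start tipping about the lip.

```bash
python3 -m crank '[{"tx":-0.02,"ty":0,"tz":-0.07,"ax":0,"ay":0.4,"az":0,"gripper":0},{"tx":-0.02,"ty":0,"tz":-0.07,"ax":0,"ay":0.4,"az":0,"gripper":0},{"tx":-0.02,"ty":0,"tz":-0.07,"ax":0,"ay":0.4,"az":0,"gripper":0},{"tx":-0.02,"ty":0,"tz":-0.07,"ax":0,"ay":0.4,"az":0,"gripper":0},{"tx":-0.02,"ty":0,"tz":-0.07,"ax":0,"ay":0.4,"az":0,"gripper":0}]' 60 >/dev/null
python3 -m crank '[{"tx":-0.02,"ty":0,"tz":-0.07,"ax":0,"ay":0.4,"az":0,"gripper":0},{"tx":-0.02,"ty":0,"tz":-0.07,"ax":0,"ay":0.4,"az":0,"gripper":0},{"tx":-0.02,"ty":0,"tz":-0.07,"ax":0,"ay":0.4,"az":0,"gripper":0},{"tx":-0.02,"ty":0,"tz":-0.07,"ax":0,"ay":0.4,"az":0,"gripper":0},{"tx":-0.01,"ty":0,"tz":-0.035,"ax":0,"ay":0.2,"az":0,"gripper":0}]' 60
python3 -m crank '[{"tx":-0.005,"ty":0,"tz":-0.018,"ax":0,"ay":0.1,"az":0,"gripper":0},{"tx":-0.005,"ty":0,"tz":-0.018,"ax":0,"ay":0.1,"az":0,"gripper":0},{"tx":-0.005,"ty":0,"tz":-0.018,"ax":0,"ay":0.1,"az":0,"gripper":0},{"tx":-0.005,"ty":0,"tz":-0.018,"ax":0,"ay":0.1,"az":0,"gripper":0},{"tx":-0.005,"ty":0,"tz":-0.018,"ax":0,"ay":0.1,"az":0,"gripper":0}]' 60
cat > chk.py <<'E'
from cam import *
import sys
from scipy.spatial.transform import Rotation as Ro
s=state();q=s['orientation'];R=Ro.from_quat([q[1],q[2],q[3],q[0]]).as_matrix()
lip=s['tcp_pos']+R@[-.1,.108,.0258]
B=np.array([[.2162,-.9764],[.9764,.2162]])
print('t',s['time'],'tcp',s['tcp_pos'].round(4),'tilt',np.degrees(np.arccos(-R[2,2])).round(1),'lip',lip.round(4),'box',(B@(lip[:2]-[.5434,-.2448])).round(3),'F',s['wrist_force'].round(1),'T',s['torque'].round(2),s['qpos'].round(2))
if len(sys.argv)>1:
    im=capture('side')[:,:,::-1];im2=capture('top')[:,:,::-1]
    cv2.imwrite(sys.argv[1],np.hstack([cv2.resize(im[140:370,250:450],None,fx=1.95,fy=1.95),cv2.resize(im2[80:310,350:550],None,fx=1.95,fy=1.95)]))
E
python3 chk.py
```

```text
time: 11.45
tcp_pos: [0.63, -0.1046, 0.199]
orientation: [-0.018, 0.98, 0.108, 0.164]
wrist_force: [-0.6, -0.3, -5.4]
finger_gap: 0.0137
finger_force: 60.0
time: 11.95
tcp_pos: [0.6283, -0.1052, 0.2014]
orientation: [-0.02, 0.977, 0.107, 0.185]
wrist_force: [-0.4, 0.3, -5.9]
finger_gap: 0.0136
finger_force: 60.0
t 11.95 tcp [ 0.6283 -0.1052  0.2014] tilt 21.5 lip [ 0.5702 -0.2287  0.1407] box [-0.01  0.03] F [-0.4  0.3 -5.9] T [ 0.4   0.75 -0.  ] [-0.41  0.19  1.7   0.27  0.96  0.82]
```

```bash
cat >> chk.py <<'E'
for n,(x0,x1,y0,y1) in dict(side=(280,460,190,330),top=(375,480,120,260)).items():
    h=cv2.cvtColor(capture(n),cv2.COLOR_RGB2HSV)[y0:y1,x0:x1]
    for c,lo,hi in (('green',(65,70,20),(90,255,140)),('orange',(10,200,120),(22,255,255)),('white',(0,0,190),(180,45,255))):
        m=cv2.inRange(h,np.array(lo),np.array(hi));ys,xs=np.nonzero(m)
        print(n,c,len(xs),(round(xs.mean()+x0),round(ys.mean()+y0)) if len(xs) else '',end='; ')
    print()
E
python3 chk.py
python3 -m crank '[{"tx":-0.005,"ty":0,"tz":-0.018,"ax":0,"ay":0.1,"az":0,"gripper":0},{"tx":-0.005,"ty":0,"tz":-0.018,"ax":0,"ay":0.1,"az":0,"gripper":0},{"tx":-0.005,"ty":0,"tz":-0.018,"ax":0,"ay":0.1,"az":0,"gripper":0},{"tx":-0.005,"ty":0,"tz":-0.018,"ax":0,"ay":0.1,"az":0,"gripper":0},{"tx":-0.005,"ty":0,"tz":-0.018,"ax":0,"ay":0.1,"az":0,"gripper":0}]' 60 >/dev/null
python3 chk.py
python3 -m crank '[{"tx":-0.005,"ty":0,"tz":-0.018,"ax":0,"ay":0.1,"az":0,"gripper":0},{"tx":-0.005,"ty":0,"tz":-0.018,"ax":0,"ay":0.1,"az":0,"gripper":0},{"tx":-0.005,"ty":0,"tz":-0.018,"ax":0,"ay":0.1,"az":0,"gripper":0},{"tx":-0.005,"ty":0,"tz":-0.018,"ax":0,"ay":0.1,"az":0,"gripper":0},{"tx":-0.005,"ty":0,"tz":-0.018,"ax":0,"ay":0.1,"az":0,"gripper":0}]' 60 >/dev/null
python3 chk.py
```

```text
t 11.95 tcp [ 0.6283 -0.1052  0.2014] tilt 21.5 lip [ 0.5702 -0.2287  0.1407] box [-0.01  0.03] F [-0.4  0.3 -5.9] T [ 0.4   0.75 -0.  ] [-0.41  0.19  1.7   0.27  0.96  0.82]
side green 92 (379, 225); side orange 67 (414, 215); side white 559 (405, 220); 
top green 322 (419, 192); top orange 112 (421, 130); top white 534 (441, 148); 
t 12.55 tcp [ 0.6254 -0.1059  0.2053] tilt 24.0 lip [ 0.5699 -0.2289  0.1411] box [-0.01   0.029] F [ 0.   0.5 -4.5] T [ 0.34  0.84 -0.01] [-0.43  0.17  1.73  0.32  0.92  0.77]
side green 128 (378, 223); side orange 68 (412, 213); side white 584 (404, 220); 
top green 385 (422, 195); top orange 112 (422, 132); top white 543 (442, 150); 
t 13.15 tcp [ 0.6224 -0.1065  0.2089] tilt 26.5 lip [ 0.5697 -0.2289  0.1411] box [-0.01   0.029] F [ 0.  -0.3 -6. ] T [ 0.31  0.86 -0.01] [-0.46  0.15  1.77  0.37  0.88  0.71]
side green 144 (376, 222); side orange 75 (411, 212); side white 587 (403, 220); 
top green 519 (425, 203); top orange 113 (423, 134); top white 513 (444, 152);
```

```bash
python3 -m crank '[{"tx":-0.005,"ty":0,"tz":-0.018,"ax":0,"ay":0.1,"az":0,"gripper":0},{"tx":-0.005,"ty":0,"tz":-0.018,"ax":0,"ay":0.1,"az":0,"gripper":0},{"tx":-0.005,"ty":0,"tz":-0.018,"ax":0,"ay":0.1,"az":0,"gripper":0},{"tx":-0.005,"ty":0,"tz":-0.018,"ax":0,"ay":0.1,"az":0,"gripper":0},{"tx":-0.005,"ty":0,"tz":-0.018,"ax":0,"ay":0.1,"az":0,"gripper":0}]' 60 >/dev/null
python3 chk.py
python3 -m crank '[{"tx":-0.005,"ty":0,"tz":-0.018,"ax":0,"ay":0.1,"az":0,"gripper":0},{"tx":-0.005,"ty":0,"tz":-0.018,"ax":0,"ay":0.1,"az":0,"gripper":0},{"tx":-0.005,"ty":0,"tz":-0.018,"ax":0,"ay":0.1,"az":0,"gripper":0},{"tx":-0.005,"ty":0,"tz":-0.018,"ax":0,"ay":0.1,"az":0,"gripper":0},{"tx":-0.005,"ty":0,"tz":-0.018,"ax":0,"ay":0.1,"az":0,"gripper":0}]' 60 >/dev/null
python3 chk.py
```

```text
t 13.75 tcp [ 0.6195 -0.1072  0.2124] tilt 29.1 lip [ 0.5697 -0.2289  0.1413] box [-0.01   0.029] F [-0.4  0.3 -5.4] T [0.43 0.81 0.04] [-0.48  0.13  1.81  0.43  0.85  0.64]
side green 43 (351, 240); side orange 65 (384, 226); side white 1198 (406, 225); 
top green 142 (440, 251); top orange 63 (428, 164); top white 261 (436, 147); 
t 14.35 tcp [ 0.6163 -0.1081  0.216 ] tilt 31.6 lip [ 0.5697 -0.2291  0.1417] box [-0.01   0.029] F [-0.   0.5 -2.9] T [0.14 0.62 0.  ] [-0.51  0.11  1.84  0.5   0.82  0.57]
side green 0 ; side orange 0 ; side white 1747 (400, 230); 
top green 20 (442, 248); top orange 0 ; top white 63 (451, 151);
```

```bash
python3 chk.py pics/h5.png
```

```text
t 14.45 tcp [ 0.6159 -0.108   0.2156] tilt 31.5 lip [ 0.5692 -0.229   0.1413] box [-0.01   0.029] F [-0.5  0.5 -3.4] T [0.12 0.64 0.01] [-0.51  0.11  1.84  0.49  0.82  0.57]
side green 0 ; side orange 0 ; side white 1735 (400, 230); 
top green 13 (449, 254); top orange 0 ; top white 72 (447, 153);
```

View pics/h5.png

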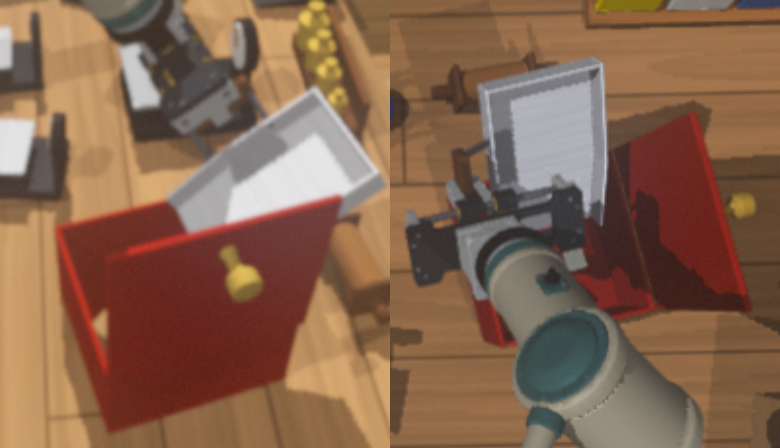

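The pan is empty: the wrist load is now just the pan's weight, and packet corners show inside the box at (100,320) in the left crop and (572,258) in the right. I'll raise the pan while still tipped, let things settle, then level it and measure.

```bash
python3 -m crank '[{"tx":0.1,"ty":0,"tz":-0.17,"ax":0,"ay":0,"az":0,"gripper":0},{"tx":0.1,"ty":0,"tz":-0.17,"ax":0,"ay":0,"az":0,"gripper":0},{"tx":0.1,"ty":0,"tz":-0.17,"ax":0,"ay":0,"az":0,"gripper":0},{"tx":0.1,"ty":0,"tz":-0.17,"ax":0,"ay":0,"az":0,"gripper":0},{"tx":0,"ty":0,"tz":0,"ax":0,"ay":0,"az":0,"gripper":0}]' 60
python3 -m crank '[{"tx":0,"ty":0,"tz":0,"ax":0,"ay":0,"az":0,"gripper":0},{"tx":0,"ty":0,"tz":0,"ax":0,"ay":0,"az":0,"gripper":0},{"tx":0,"ty":0,"tz":0,"ax":0,"ay":0,"az":0,"gripper":0},{"tx":0,"ty":0,"tz":0,"ax":0,"ay":0,"az":0,"gripper":0},{"tx":0,"ty":0,"tz":0,"ax":0,"ay":0,"az":0,"gripper":0}]' 60
python3 chk.py pics/h6.png
python3 - <<'E'
import cv2
a=cv2.imread('pics/h6.png');cv2.imwrite('pics/h6t.png',a)
E
```

```text
time: 15.15
tcp_pos: [0.6167, -0.1087, 0.2579]
orientation: [-0.028, 0.956, 0.105, 0.272]
wrist_force: [-0.1, -0.4, -3.2]
finger_gap: 0.0138
finger_force: 60.0
time: 15.65
tcp_pos: [0.6154, -0.108, 0.2546]
orientation: [-0.03, 0.957, 0.105, 0.27]
wrist_force: [0.1, -0.0, -3.5]
finger_gap: 0.0138
finger_force: 60.0
t 15.65 tcp [ 0.6154 -0.108   0.2546] tilt 31.5 lip [ 0.5687 -0.229   0.1803] box [-0.01   0.028] F [ 0.1 -0.  -3.5] T [0.12 0.61 0.01] [-0.51  0.08  1.78  0.46  0.91  0.63]
side green 0 ; side orange 0 ; side white 2388 (398, 224); 
top green 29 (456, 249); top orange 0 ; top white 77 (450, 148);
```

```bash
python3 -m crank '[{"tx":0,"ty":0,"tz":0,"ax":0,"ay":-0.5,"az":0,"gripper":0},{"tx":0,"ty":0,"tz":0,"ax":0,"ay":-1,"az":0,"gripper":0},{"tx":0,"ty":0,"tz":0,"ax":0,"ay":-1,"az":0,"gripper":0},{"tx":0,"ty":0,"tz":0,"ax":0,"ay":-1,"az":0,"gripper":0},{"tx":0,"ty":0,"tz":0,"ax":0,"ay":-1,"az":0,"gripper":0}]' 60 >/dev/null
python3 -m crank '[{"tx":0,"ty":0,"tz":0,"ax":0,"ay":-1,"az":0,"gripper":0},{"tx":0,"ty":0,"tz":0,"ax":0,"ay":-0.8,"az":0,"gripper":0},{"tx":0,"ty":0,"tz":0,"ax":0,"ay":0,"az":0,"gripper":0}]' 60
python3 -m crank '[{"tx":-0.06,"ty":-0.2,"tz":0,"ax":0,"ay":0,"az":0,"gripper":0},{"tx":-0.14,"ty":-0.5,"tz":0,"ax":0,"ay":0,"az":0,"gripper":0},{"tx":-0.2,"ty":-0.75,"tz":0,"ax":0,"ay":0,"az":0,"gripper":0},{"tx":-0.2,"ty":-0.75,"tz":0,"ax":0,"ay":0,"az":0,"gripper":0},{"tx":-0.2,"ty":-0.75,"tz":0,"ax":0,"ay":0,"az":0,"gripper":0}]' 60 >/dev/null
python3 -m crank '[{"tx":-0.2,"ty":-0.75,"tz":0,"ax":0,"ay":0,"az":0,"gripper":0},{"tx":-0.2,"ty":-0.75,"tz":0,"ax":0,"ay":0,"az":0,"gripper":0},{"tx":-0.16,"ty":-0.6,"tz":0,"ax":0,"ay":0,"az":0,"gripper":0},{"tx":-0.1,"ty":-0.32,"tz":0,"ax":0,"ay":0,"az":0,"gripper":0},{"tx":0,"ty":0,"tz":0,"ax":0,"ay":0,"az":-0.4,"gripper":0}]' 60
python3 -m crank '[{"tx":0,"ty":0,"tz":0,"ax":0,"ay":0,"az":-1,"gripper":0},{"tx":0,"ty":0,"tz":0,"ax":0,"ay":0,"az":-1,"gripper":0},{"tx":0,"ty":0,"tz":0,"ax":0,"ay":0,"az":-1,"gripper":0},{"tx":0,"ty":0,"tz":0,"ax":0,"ay":0,"az":-1,"gripper":0},{"tx":0,"ty":0,"tz":0,"ax":0,"ay":0,"az":-1,"gripper":0}]' 60 >/dev/null
python3 -m crank '[{"tx":0,"ty":0,"tz":0,"ax":0,"ay":0,"az":-1,"gripper":0},{"tx":0,"ty":0,"tz":0,"ax":0,"ay":0,"az":-1,"gripper":0},{"tx":0,"ty":0,"tz":0,"ax":0,"ay":0,"az":-1,"gripper":0},{"tx":0,"ty":0,"tz":0,"ax":0,"ay":0,"az":-1,"gripper":0},{"tx":0,"ty":0,"tz":0,"ax":0,"ay":0,"az":-1,"gripper":0}]' 60 >/dev/null
python3 -m crank '[{"tx":0,"ty":0,"tz":0,"ax":0,"ay":0,"az":-1,"gripper":0},{"tx":0,"ty":0,"tz":0,"ax":0,"ay":0,"az":-1,"gripper":0},{"tx":0,"ty":0,"tz":0,"ax":0,"ay":0,"az":-1,"gripper":0},{"tx":0,"ty":0,"tz":0,"ax":0,"ay":0,"az":-1,"gripper":0},{"tx":0,"ty":0,"tz":0,"ax":0,"ay":0,"az":-1,"gripper":0}]' 60 >/dev/null
python3 -m crank '[{"tx":0,"ty":0,"tz":0,"ax":0,"ay":0,"az":-1,"gripper":0},{"tx":0,"ty":0,"tz":0,"ax":0,"ay":0,"az":-0.3,"gripper":0},{"tx":0,"ty":0,"tz":0,"ax":0,"ay":0,"az":0,"gripper":0},{"tx":0,"ty":0,"tz":0,"ax":0,"ay":0,"az":0,"gripper":0},{"tx":0,"ty":0,"tz":0,"ax":0,"ay":0,"az":0,"gripper":0}]' 60
python3 chk.py | head -1
python3 - <<'E'
from cam import *
s=state();q=s['orientation']
from scipy.spatial.transform import Rotation as Ro
f=lambda q:Ro.from_quat([q[1],q[2],q[3],q[0]])
print('rotvec tool to grasp pose, deg',np.degrees((f(q).inv()*f([0,.669,.743,0])).as_rotvec()))
print('shift units',f(q).inv().apply(np.array([.4865,.1383,.0998])-s['tcp_pos'])/.05)
cv2.imwrite('pics/e_top.png',capture('top')[:,:,::-1])
E
```

```text
time: 16.65
tcp_pos: [0.6183, -0.1073, 0.2539]
orientation: [-0.0, 0.994, 0.11, 0.001]
wrist_force: [0.0, 0.1, -3.5]
finger_gap: 0.0134
finger_force: 60.0
time: 17.65
tcp_pos: [0.4829, 0.1405, 0.2557]
orientation: [-0.001, 0.992, 0.128, 0.001]
wrist_force: [0.5, -0.7, -2.7]
finger_gap: 0.0136
finger_force: 60.0
time: 19.65
tcp_pos: [0.4858, 0.1382, 0.255]
orientation: [0.0, 0.669, 0.743, 0.0]
wrist_force: [0.3, 0.0, -2.7]
finger_gap: 0.0134
finger_force: 60.0
t 19.65 tcp [0.4858 0.1382 0.255 ] tilt 0.0 lip [0.6036 0.05   0.2293] box [-0.275  0.123] F [ 0.3  0.  -2.7] T [-0.05  0.14  0.03] [0.14 0.14 1.56 0.   1.44 0.04]
rotvec tool to grasp pose, deg [ 0.01064235  0.00057232 -0.01751105]
shift units [1.41292650e-04 9.51311926e-03 3.10298118e+00]
```

```bash
python3 -m crank '[{"tx":0,"ty":0,"tz":0.3,"ax":0,"ay":0,"az":0,"gripper":0},{"tx":0,"ty":0,"tz":0.6,"ax":0,"ay":0,"az":0,"gripper":0},{"tx":0,"ty":0,"tz":0.6,"ax":0,"ay":0,"az":0,"gripper":0},{"tx":0,"ty":0,"tz":0.6,"ax":0,"ay":0,"az":0,"gripper":0},{"tx":0,"ty":0,"tz":0.4,"ax":0,"ay":0,"az":0,"gripper":0}]' 60 >/dev/null
python3 -m crank '[{"tx":0,"ty":0,"tz":0.2,"ax":0,"ay":0,"az":0,"gripper":0},{"tx":0,"ty":0,"tz":0.15,"ax":0,"ay":0,"az":0,"gripper":0},{"tx":0,"ty":0,"tz":0.1,"ax":0,"ay":0,"az":0,"gripper":0},{"tx":0,"ty":0,"tz":0.06,"ax":0,"ay":0,"az":0,"gripper":0},{"tx":0,"ty":0,"tz":0,"ax":0,"ay":0,"az":0,"gripper":0}]' 60
python3 -m crank '[{"tx":0,"ty":0,"tz":0.04,"ax":0,"ay":0,"az":0,"gripper":0},{"tx":0,"ty":0,"tz":0.04,"ax":0,"ay":0,"az":0,"gripper":0},{"tx":0,"ty":0,"tz":0,"ax":0,"ay":0,"az":0,"gripper":0}]' 60
```

```text
time: 20.8
tcp_pos: [0.4864, 0.1383, 0.1047]
orientation: [0.0, 0.669, 0.743, 0.0]
wrist_force: [-0.0, -0.2, -2.9]
finger_gap: 0.0134
finger_force: 60.0
time: 21.1
tcp_pos: [0.486, 0.1382, 0.1004]
orientation: [0.0, 0.669, 0.743, -0.0]
wrist_force: [-0.5, -0.3, -3.3]
finger_gap: 0.0136
finger_force: 60.0
```

```bash
python3 -m crank '[{"tx":0,"ty":0,"tz":0.03,"ax":0,"ay":0,"az":0,"gripper":0},{"tx":0,"ty":0,"tz":0,"ax":0,"ay":0,"az":0,"gripper":0}]' 60
python3 -m crank '[{"tx":0,"ty":0,"tz":0,"ax":0,"ay":0,"az":0,"gripper":16},{"tx":0,"ty":0,"tz":0,"ax":0,"ay":0,"az":0,"gripper":22},{"tx":0,"ty":0,"tz":0,"ax":0,"ay":0,"az":0,"gripper":36},{"tx":0,"ty":0,"tz":0,"ax":0,"ay":0,"az":0,"gripper":36}]' 20
python3 -m crank '[{"tx":0,"ty":0,"tz":-0.4,"ax":0,"ay":0,"az":0,"gripper":36},{"tx":0,"ty":0,"tz":-0.6,"ax":0,"ay":0,"az":0,"gripper":36},{"tx":0,"ty":0,"tz":-0.8,"ax":0,"ay":0,"az":0,"gripper":36},{"tx":0,"ty":0,"tz":-0.8,"ax":0,"ay":0,"az":0,"gripper":20},{"tx":0,"ty":-0.8,"tz":-0.4,"ax":0,"ay":0,"az":0,"gripper":0}]' 20
python3 - <<'E'
from cam import *
im=capture('side')[:,:,::-1];im2=capture('top')[:,:,::-1]
cv2.imwrite('pics/h7.png',np.hstack([cv2.resize(im[130:370,260:440],None,fx=2.2,fy=2.2),cv2.resize(im2[125:365,370:550],None,fx=2.2,fy=2.2)]))
E
```

```text
time: 21.3
tcp_pos: [0.4863, 0.1383, 0.0998]
orientation: [0.0, 0.669, 0.743, 0.0]
wrist_force: [-2.4, -0.4, 4.1]
finger_gap: 0.0136
finger_force: 60.0
time: 21.7
tcp_pos: [0.4863, 0.1383, 0.0989]
orientation: [0.0, 0.669, 0.743, 0.0]
wrist_force: [-0.9, 0.7, 0.6]
finger_gap: 0.034
finger_force: 0.0
time: 22.2
tcp_pos: [0.4517, 0.1345, 0.2521]
orientation: [0.003, 0.669, 0.743, 0.003]
wrist_force: [0.3, 0.4, -0.5]
finger_gap: 0.023
finger_force: 0.0
```

View pics/h7.png

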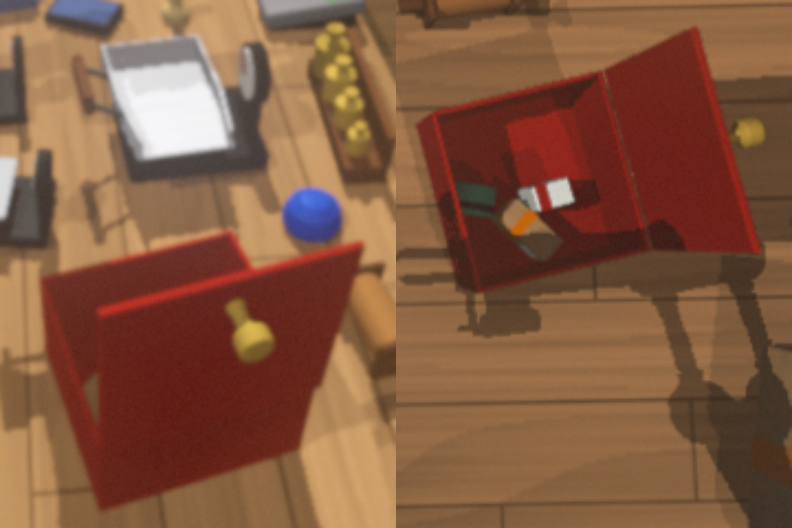

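All three packets lie low in the box at about (475,197), (555,195) and (530,230) in the right crop, and the pan stands on the plate. Now I'll go over the lid's top edge, come down behind it beside the knob, and check the pose.

```bash
python3 -m crank '[{"tx":0,"ty":0,"tz":-0.6,"ax":0,"ay":0,"az":-0.4,"gripper":0},{"tx":0,"ty":0,"tz":-0.8,"ax":0,"ay":0,"az":-0.5,"gripper":0},{"tx":0,"ty":0,"tz":-0.8,"ax":0,"ay":0,"az":-0.4,"gripper":0},{"tx":0,"ty":0,"tz":-0.4,"ax":0,"ay":0,"az":0,"gripper":0},{"tx":-0.4,"ty":-0.07,"tz":0,"ax":0,"ay":0,"az":0,"gripper":0}]' 20
python3 -m crank '[{"tx":-0.8,"ty":-0.07,"tz":0,"ax":0,"ay":0,"az":0,"gripper":0},{"tx":-0.8,"ty":-0.07,"tz":0,"ax":0,"ay":0,"az":0,"gripper":0},{"tx":-0.8,"ty":-0.07,"tz":0,"ax":0,"ay":0,"az":0,"gripper":0},{"tx":-0.8,"ty":-0.07,"tz":0,"ax":0,"ay":0,"az":0,"gripper":0},{"tx":-0.8,"ty":-0.07,"tz":0,"ax":0,"ay":0,"az":0,"gripper":0}]' 20 
python3 -m crank '[{"tx":-0.8,"ty":-0.07,"tz":0,"ax":0,"ay":0,"az":0,"gripper":0},{"tx":-0.8,"ty":-0.07,"tz":0,"ax":0,"ay":0,"az":0,"gripper":0},{"tx":-0.8,"ty":-0.07,"tz":0,"ax":0,"ay":0,"az":0,"gripper":0},{"tx":-0.8,"ty":-0.07,"tz":0,"ax":0,"ay":0,"az":0,"gripper":0},{"tx":-0.8,"ty":-0.07,"tz":0,"ax":0,"ay":0,"az":0,"gripper":0}]' 20 
python3 -m crank '[{"tx":-0.8,"ty":-0.07,"tz":0,"ax":0,"ay":0,"az":0,"gripper":0},{"tx":-0.8,"ty":-0.07,"tz":0,"ax":0,"ay":0,"az":0,"gripper":0},{"tx":-0.8,"ty":-0.05,"tz":0,"ax":0,"ay":0,"az":0,"gripper":0},{"tx":-0.4,"ty":0,"tz":0,"ax":0,"ay":0,"az":0,"gripper":0},{"tx":0,"ty":0,"tz":0,"ax":0,"ay":0,"az":0,"gripper":0}]' 20
cat > lid.py <<'E'
from cam import *
s=state();p=s['tcp_pos'];B=np.array([[.2162,-.9764],[.9764,.2162]])
b=B@(p[:2]-[.5434,-.2448]);print('t',s['time'],'box xy',b.round(4),'z',p[2].round(4),'F',s['wrist_force'].round(1),'q',s['qpos'].round(2), s['orientation'].round(3))
E
python3 lid.py
```

```text
time: 22.8
tcp_pos: [0.4491, 0.1152, 0.3816]
orientation: [0.002, 0.625, 0.781, 0.003]
wrist_force: [-0.2, -1.1, -1.5]
finger_gap: 0.0002
finger_force: 0.0
time: 23.3
tcp_pos: [0.4738, -0.087, 0.3781]
orientation: [-0.0, 0.626, 0.78, -0.0]
wrist_force: [0.7, 0.6, -0.6]
finger_gap: 0.0003
finger_force: 0.0
time: 23.8
tcp_pos: [0.5, -0.2863, 0.3779]
orientation: [-0.0, 0.626, 0.78, 0.0]
wrist_force: [0.1, 0.2, -0.1]
finger_gap: 0.0004
finger_force: 0.0
time: 24.3
tcp_pos: [0.521, -0.4263, 0.3756]
orientation: [-0.002, 0.627, 0.779, -0.0]
wrist_force: [0.0, 0.2, -0.3]
finger_gap: 0.0008
finger_force: 0.0
t 24.3 box xy [ 0.1724 -0.0611] z 0.3756 F [ 0.   0.2 -0.3] q [-0.79  0.41  0.9  -0.    1.84 -1.  ] [-0.002  0.627  0.779 -0.   ]
```

```bash
python3 -m crank '[{"tx":0,"ty":0,"tz":0.4,"ax":0,"ay":0,"az":0,"gripper":0},{"tx":0,"ty":0,"tz":0.6,"ax":0,"ay":0,"az":0,"gripper":0},{"tx":0,"ty":0,"tz":0.5,"ax":0,"ay":0,"az":0,"gripper":0},{"tx":0.2,"ty":0,"tz":0.2,"ax":0,"ay":0,"az":0,"gripper":0},{"tx":0.2,"ty":0,"tz":0,"ax":0,"ay":0,"az":0,"gripper":0}]' 20
python3 -m crank '[{"tx":0.2,"ty":0,"tz":0,"ax":0,"ay":0,"az":0,"gripper":0},{"tx":0.2,"ty":0,"tz":0,"ax":0,"ay":0,"az":0,"gripper":0},{"tx":0,"ty":0,"tz":0,"ax":0,"ay":0,"az":0,"gripper":0}]' 20
python3 lid.py
python3 -c "
import numpy as np
f=np.r_[np.arange(1.6,-.01,-.1)];x=.116-.17*np.cos(f)+.008*np.sin(f);z=.1205+.17*np.sin(f)+.008*np.cos(f)
print(np.c_[f,x,z].round(4)[[0,-1]]);print(np.c_[f[1:],-np.diff(x)/.05,-np.diff(z)/.05].round(2))"
```

```text
time: 24.8
tcp_pos: [0.5156, -0.4012, 0.2914]
orientation: [-0.003, 0.626, 0.78, 0.0]
wrist_force: [1.0, -0.4, 0.1]
finger_gap: 0.0003
finger_force: 0.0
time: 25.1
tcp_pos: [0.5123, -0.3825, 0.2958]
orientation: [0.001, 0.625, 0.78, 0.0]
wrist_force: [-0.7, -0.6, 0.1]
finger_gap: 0.0004
finger_force: 0.0
t 25.1 box xy [ 0.1277 -0.0601] z 0.2958 F [-0.7 -0.6  0.1] q [-0.75  0.34  1.19  0.    1.61 -0.97] [0.001 0.625 0.78  0.   ]
[[ 1.6     0.129   0.2902]
 [-0.     -0.054   0.1285]]
[[ 1.5   0.34 -0.01]
 [ 1.4   0.34  0.03]
 [ 1.3   0.34  0.06]
 [ 1.2   0.33  0.09]
 [ 1.1   0.32  0.12]
 [ 1.    0.3   0.16]
 [ 0.9   0.29  0.18]
 [ 0.8   0.27  0.21]
 [ 0.7   0.24  0.24]
 [ 0.6   0.22  0.26]
 [ 0.5   0.19  0.28]
 [ 0.4   0.16  0.3 ]
 [ 0.3   0.13  0.31]
 [ 0.2   0.1   0.33]
 [ 0.1   0.07  0.33]
 [-0.    0.03  0.34]]
```

```bash
python3 -m crank '[{"tx":0.34,"ty":0,"tz":0.05,"ax":0,"ay":0,"az":0,"gripper":0},{"tx":0.34,"ty":0,"tz":0.07,"ax":0,"ay":0,"az":0,"gripper":0},{"tx":0.34,"ty":0,"tz":0.08,"ax":0,"ay":0,"az":0,"gripper":0},{"tx":0.33,"ty":0,"tz":0.09,"ax":0,"ay":0,"az":0,"gripper":0},{"tx":0.32,"ty":0,"tz":0.12,"ax":0,"ay":0,"az":0,"gripper":0}]' 20
python3 lid.py
python3 -m crank '[{"tx":0.3,"ty":0,"tz":0.16,"ax":0,"ay":0,"az":0,"gripper":0},{"tx":0.29,"ty":0,"tz":0.18,"ax":0,"ay":0,"az":0,"gripper":0},{"tx":0.27,"ty":0,"tz":0.21,"ax":0,"ay":0,"az":0,"gripper":0},{"tx":0.24,"ty":0,"tz":0.24,"ax":0,"ay":0,"az":0,"gripper":0},{"tx":0.22,"ty":0,"tz":0.26,"ax":0,"ay":0,"az":0,"gripper":0}]' 20
python3 lid.py
```

```text
time: 25.6
tcp_pos: [0.4946, -0.3032, 0.275]
orientation: [0.002, 0.626, 0.78, -0.0]
wrist_force: [1.3, -1.1, 1.4]
finger_gap: 0.0002
finger_force: 0.8
t 25.6 box xy [ 0.0464 -0.0602] z 0.275 F [ 1.3 -1.1  1.4] q [-0.67  0.25  1.37 -0.    1.52 -0.89] [ 0.002  0.626  0.78  -0.   ]
time: 26.1
tcp_pos: [0.4804, -0.2382, 0.222]
orientation: [0.002, 0.626, 0.78, 0.0]
wrist_force: [0.1, -0.7, 0.8]
finger_gap: 0.0002
finger_force: 0.5
t 26.1 box xy [-0.0201 -0.0601] z 0.222 F [ 0.1 -0.7  0.8] q [-0.59  0.21  1.56 -0.    1.37 -0.81] [0.002 0.626 0.78  0.   ]
```

```bash
python3 -m crank '[{"tx":0.19,"ty":0,"tz":0.28,"ax":0,"ay":0,"az":0,"gripper":0},{"tx":0.16,"ty":0,"tz":0.3,"ax":0,"ay":0,"az":0,"gripper":0},{"tx":0.13,"ty":0,"tz":0.31,"ax":0,"ay":0,"az":0,"gripper":0},{"tx":0.1,"ty":0,"tz":0.3,"ax":0,"ay":0,"az":0,"gripper":0},{"tx":0.05,"ty":0,"tz":0.25,"ax":0,"ay":0,"az":0,"gripper":0}]' 20
python3 -m crank '[{"tx":0,"ty":0,"tz":0.15,"ax":0,"ay":0,"az":0,"gripper":0},{"tx":0,"ty":0,"tz":0.1,"ax":0,"ay":0,"az":0,"gripper":0},{"tx":0,"ty":0,"tz":0.05,"ax":0,"ay":0,"az":0,"gripper":0},{"tx":0,"ty":0,"tz":0,"ax":0,"ay":0,"az":0,"gripper":0}]' 20
python3 lid.py
```

```text
time: 26.6
tcp_pos: [0.4734, -0.2072, 0.1492]
orientation: [0.001, 0.626, 0.78, 0.0]
wrist_force: [-1.1, 0.8, 0.4]
finger_gap: 0.0004
finger_force: 0.4
time: 27.0
tcp_pos: [0.4731, -0.2077, 0.1341]
orientation: [0.0, 0.626, 0.78, -0.0]
wrist_force: [-0.1, 0.1, 0.1]
finger_gap: 0.0004
finger_force: 0.0
t 27.0 box xy [-0.0514 -0.0606] z 0.1341 F [-0.1  0.1  0.1] q [-0.55  0.24  1.74 -0.    1.16 -0.77] [ 0.     0.626  0.78  -0.   ]
```

```bash
python3 -m crank '[{"tx":0,"ty":0,"tz":0.05,"ax":0,"ay":0,"az":0,"gripper":0},{"tx":0,"ty":0,"tz":0.05,"ax":0,"ay":0,"az":0,"gripper":0},{"tx":0,"ty":0,"tz":0.04,"ax":0,"ay":0,"az":0,"gripper":0},{"tx":0,"ty":0,"tz":0,"ax":0,"ay":0,"az":0,"gripper":0}]' 20
python3 lid.py
```

```text
time: 27.4
tcp_pos: [0.4733, -0.2076, 0.1286]
orientation: [0.001, 0.626, 0.78, 0.0]
wrist_force: [-2.2, 1.8, 10.0]
finger_gap: 0.0007
finger_force: 4.8
t 27.4 box xy [-0.0515 -0.0604] z 0.1286 F [-2.2  1.8 10. ] q [-0.55  0.25  1.75 -0.    1.14 -0.77] [0.001 0.626 0.78  0.   ]
```

```bash
python3 -m crank '[{"tx":0,"ty":0,"tz":0.02,"ax":0,"ay":0,"az":0,"gripper":0},{"tx":0,"ty":0,"tz":0,"ax":0,"ay":0,"az":0,"gripper":0}]' 20
python3 -m crank '[{"tx":0,"ty":0,"tz":-0.3,"ax":0,"ay":0,"az":0,"gripper":0},{"tx":0,"ty":0,"tz":-0.7,"ax":0,"ay":0,"az":0,"gripper":0},{"tx":0,"ty":0,"tz":-0.8,"ax":0,"ay":0,"az":0,"gripper":0},{"tx":0,"ty":-0.5,"tz":-0.8,"ax":0,"ay":0,"az":0,"gripper":0},{"tx":0,"ty":-0.8,"tz":0,"ax":0,"ay":0,"az":0,"gripper":0}]' 20
python3 -m crank '[{"tx":0,"ty":-0.8,"tz":0,"ax":0,"ay":0,"az":0,"gripper":0},{"tx":0,"ty":-0.5,"tz":0,"ax":0,"ay":0,"az":0,"gripper":0},{"tx":0,"ty":0,"tz":0,"ax":0,"ay":0,"az":0,"gripper":0},{"tx":0,"ty":0,"tz":0,"ax":0,"ay":0,"az":0,"gripper":0}]' 20
python3 - <<'E'
from cam import *
# checks: lid free edge predicted shut vs image; pan wall corners vs start
a=cv2.imread('pics/top0.png');b=capture('top')[:,:,::-1]
d=cv2.absdiff(a,b).max(2)[155:235,230:322];print('pan region diff edges: ',[(n,int(cv2.absdiff(a,b).max(2)[r].mean())) for n,r in dict(dial=np.s_[135:160,245:305],pan=np.s_[165:225,232:322],handle=np.s_[225:240,258:302]).items()])
# bright-wall mask centroid along wall lines
for im in(a,b):
    h=cv2.cvtColor(im,cv2.COLOR_BGR2HSV)[155:245,228:325];hd=cv2.inRange(h,np.array([0,70,40]),np.array([14,255,130]))[68:90,30:75]
    ys,xs=np.nonzero(hd);print('handle brown',len(xs),xs.mean()+258,ys.mean()+223)
    m=(h[:,:,1]<60)&(h[:,:,2]>90);ys,xs=np.nonzero(m);print('pan grey bbox',np.percentile(xs,[0.5,99.5])+228,np.percentile(ys,[0.5,99.5])+155)
h=cv2.cvtColor(b,cv2.COLOR_BGR2HSV);m=(((h[:,:,0]<6)|(h[:,:,0]>174))&(h[:,:,1]>170)&(h[:,:,2]>50)).astype(np.uint8);m[:, :365]=0;m[:120]=0;m[290:]=0
c=max(cv2.findContours(m,0,1)[0],key=cv2.contourArea);print('red hull box',cv2.boxPoints(cv2.minAreaRect(c)).round(),cv2.contourArea(c))
Bx=np.array([.2162,-.9764]);By=np.array([.9764,.2162]);print('predict lid top',proj('top',[[*(np.array([.5434,-.2448])+x*Bx+y*By),.1285] for x,y in((-.1,-.105),(-.1,.105),(.1,.105),(.1,-.105))]).round())
print(state()['time'],state()['tcp_pos'])
E
```

```text
time: 27.6
tcp_pos: [0.4733, -0.2076, 0.1285]
orientation: [0.001, 0.626, 0.78, 0.0]
wrist_force: [-3.4, 1.4, 14.2]
finger_gap: 0.0005
finger_force: 7.4
time: 28.1
tcp_pos: [0.4129, -0.2237, 0.2611]
orientation: [0.006, 0.625, 0.781, 0.0]
wrist_force: [-0.7, -1.1, -0.3]
finger_gap: 0.0007
finger_force: 0.0
time: 28.5
tcp_pos: [0.3463, -0.2357, 0.2562]
orientation: [0.001, 0.626, 0.78, 0.0]
wrist_force: [-0.5, -0.3, 0.1]
finger_gap: 0.0003
finger_force: 0.0
pan region diff edges:  [('dial', 4), ('pan', 38), ('handle', 11)]
handle brown 332 281.9277108433735 233.0933734939759
pan grey bbox [235. 317.] [164. 221.]
handle brown 486 274.7921810699589 232.38683127572017
pan grey bbox [235. 317.] [164. 221.]
red hull box [[378. 177.]
 [466. 156.]
 [487. 239.]
 [399. 260.]] 7405.0
predict lid top [[408. 259.]
 [386. 175.]
 [465. 156.]
 [487. 239.]]
28.55 [ 0.34681985 -0.23562457  0.2560856 ]
```

The pan's outline is back at its starting pixels. The lid pressed down solidly at z 0.1285 with over 10 N, and its outline matches the shut prediction.

```bash
python3 -c "
from station import *
print(job_done())"
```

```text
the job is handed in; nothing more can be done
None
```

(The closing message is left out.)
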